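# Clip the dicing cassette into the push cutter with the pusher

## Task

Fit the green dicing cassette to the push cutter: lay it level over the cutter's two locating pins so that it rests on the two red spring catches, and let go of it there. Then take the black pusher from the cutting board, set it squarely on the cassette's collar and press with it, never with the gripper itself, until the cassette is fully home under both catches. Finally stand the pusher back on the cutting board and let go; leave everything else where it is.

Things in the scene. Friction and masses are not known exactly. Their poses are not given: they have to be found in the camera images.
- cutter: Push cutter fixed on the counter, left or right: white open catch box with a steel deck, 174 x 124 mm, top 80 mm above the counter; two steel locating pins on the deck, a red spring catch at each x end. Origin at the centre of its underside on the counter, x along the 174 mm, z up. Half-turn symmetric: it takes the cassette either way round.
- cutter_seat (a point): Centre of the cutter's deck top, 80 mm above the counter. When home, the cassette's origin lies here (1.5 mm of play). Laid over the pins but not pressed, it rests on the two catch noses with its underside about 95 mm above the counter, 15 mm above home, the pins already through its holes. Pressing it home takes about 15 N in all.
- pin_a (a point): Tip of the locating pin at the cutter's x = +66 mm: 10 mm diameter, 27 mm tall above the deck, the top 6 mm tapered to 4 mm.
- pin_b (a point): Tip of the other, equal pin, at x = -66 mm.
- catch_a (a joint): Angle (rad) of the red catch at the cutter's +x end: 0 upright, grows to 0.2 at most as it bends outward. 30 mm wide, top 109 mm above the counter; its wedge nose overlaps the plate's end by 4 mm. Pressing bends it to about 0.065; when the cassette is about 3.5 mm above home it snaps over the plate and draws it down to the deck, and then reads under 0.05.
- catch_b (a joint): The same for the catch at the cutter's -x end.
- dicer: The green dicing cassette, 0.35 kg, flat on the counter: plate 170 x 100 x 8 mm; on it a rectangular collar, 100 x 64 mm outside, 92 x 56 mm inside, its rim 34 mm above the plate's underside; square grid of steel blades inside at plate level. Grasp across the collar's 64 mm (body y). Origin at the centre of the plate's underside, x along the 170 mm, z up.
- dicer_hole_a (a point): Centre, on the underside, of the 13 mm round locating hole at the cassette's x = +66 mm.
- dicer_hole_b (a point): The same for the hole at x = -66 mm.
- slicer: The orange slicing cassette: same shape and size, with parallel blades only. Lies near the green one; the two may have changed places. Leave it.
- board: White cutting board, 280 x 220 x 15 mm, fixed on the counter on the side opposite the cutter. Origin at the centre of its underside, x along the 280 mm, z up; its top is at 15 mm.
- pusher: The black pusher, 0.45 kg, on the cutting board: at the bottom a grey block 82 x 46 x 10 mm (enters the collar with 5 mm of room all round), then a black foot 112 x 76 x 18 mm whose underside bears on the collar's rim, then a handle rib 84 x 24 mm, from 28 to 80 mm above the origin. Origin at the centre of the block's underside, x along the 112 mm and the rib, z up.
- pusher_grip (a point): Middle of the pusher's handle rib, 58 mm above the pusher's origin: the place to grip, across the 24 mm (the body's y).
- knife: Kitchen knife, 230 mm long, lying along the edge of the cutting board at the board's +y side. Leave it.
- pepper_mill: Dark wooden pepper mill, 42 mm diameter, 157 mm tall, standing between the cassettes and the cutter or the board. Origin at its foot.
- oil_bottle: Green oil bottle, 44 mm diameter, 190 mm tall, standing on the other side of the cassettes; it may have changed places with the mill. Origin at its foot.
- bowl: Steel bowl, 120 mm diameter, 55 mm tall, beyond the cassettes. Origin under it.
- jar: Amber jar with a red lid, 76 mm diameter, 100 mm tall, at the back. Origin under it.
- mug: Blue mug, 76 mm diameter, 90 mm tall, at the back. Origin under it.
Not all that is in view belongs to the job. Of the things shaped like the pusher, the black one is meant.

How it is judged:
By the outcome, as a careful person would: the job done as asked, in the order asked, and still so for the second after the job is handed in, with the robot touching nothing.
It also fails if it takes over 72 s, if anything falls off the work surface, if the arm or the gripper's body presses on something with over 40 N, if the wrist force passes 120 N, or if a joint passes its speed limit or range.

## Robot

A 7-joint arm with a two-finger parallel gripper is mounted at the origin on the work surface. World frame = base frame: x ahead of the robot, y to its left, z up, the work surface at z = 0. Lengths are in m, angles in rad, forces in N, time in s.
With the tool pointing down it reaches from about 0.4 to 0.85 m from the base axis. Payload 6.9 kg.
Tool frame: the origin (TCP) lies midway between the tips of the shut fingers; the grasp point (between the pads) lies behind it (ctrl.pinch_z is the z of the grasp point in the tool frame, in m); z points along the fingers, y is the direction in which the jaws open and shut (so a half turn about z gives the same grasp; the last joint's range is limited). The gripper opens to 85 mm and grips with 20 to 120 N. Pads are 22 mm wide; open, the fingers measure 114 mm over their backs; the gripper's body (76 mm by 85 mm) begins 54 mm behind the grasp point. The pads swing forward as they close: fully open they stand 13 mm farther back than shut.
Start: joints at [-1.153, 0.507, -0.238, 1.5, 0.126, 1.149, -0.155], TCP at [0.192, 0.595, 0.231] pointing down, gripper open.
Joint ranges: [-3.08, 3.08], [-0.24, 2.05], [-1.43, 1.35], [0, 2.5], [-1.52, 4.66], [0.17, 1.96], [-2.89, 2.89]. Speed limits (rad/s): [2.39, 2.39, 3.14, 3.14, 3.14, 3.14, 3.14].

## Interface

Orientations are given as a unit quaternion [w, x, y, z].
In Python, from station import ctrl, get_state, vision, ticket, models gives the robot as it stands. Calls block until the motion is done:
- ctrl.movep(position, orientation): joint-space move of the TCP to a pose.
- ctrl.movel(position, frame=None, max_speed=0.15): straight line of the TCP; frame=None keeps the orientation; max_speed is the mean speed in m/s.
- ctrl.set_joints(angles): joint-space move.
- ctrl.ungrasp() and ctrl.close_gripper(force=None): open the fingers fully, or close them until they stop; force is the grip in N (None keeps the last).
- ctrl.pause(seconds).
- ctrl.ik(position, orientation): joint angles nearest the present ones, or None.
- get_state(): the state.
- vision.grab_frame(name): name is "side" or "top" or "wrist"; returns (picture, depth): 384x512x3 uint8, blue, green, red; 384x512 float32, m along the optical axis (not along the pixel's ray), 0 where there is no reading.
- vision.camera_info(name): a dict with "mtx" (3x3 intrinsics, pixels), "R" (3x3) and "t" (3): a world point X has camera coordinates R X + t; the wrist camera has in their place "hand_eye" (4x4, takes a point from camera to tool coordinates, whose origin is the TCP and whose axes are the flange's). Camera axes: x right, y down, z forward; pixel columns grow to the right and rows downward; lengths in m; the calibration is good to about 2 mm. The wrist camera is an equidistant fisheye: a pixel r from the principal point sees the ray r / f radians off the axis. A picture is of the moment at which its call begins: read the wrist's pose just before it. camera_info takes no time and is no camera call.
A pose or a line that the arm cannot do raises ctrl.Unreachable and nothing moves.
- ticket.close_job(): hands the job in, once; it reports no verdict.
Trained networks look in the newest picture that a camera, given by its name, has taken for a name from the list of things; names that differ only in an ending like _2 or _b are one class to them, and where a whole thing is asked for, a point or a joint stands for the part that bears it (a point fixed in the world has none). Each returns a list of dicts, best first, with "p" (0 to 1); they miss things now and then, are a little off and sometimes report something else, mostly with a low value. They report only what shows in the picture. A call takes as long as a camera call. They do not tell look-alikes from the thing itself.
- models.recognise(camera, target): "point" ([column, row] in pixels, amid what is visible of it).
- models.masks_of(camera, target): "mask" (384x512 bool, what is visible of it) and "point" ([column, row] in pixels, amid what is visible of it).
The state is a dict: "time": time; "qpos": joint angles; "qd": joint speeds; "tau": joint torques, N m; "tcp_pos": TCP position; "eef_rot": TCP orientation; "contact_force": force on the tool from outside, world axes, zero at the start; "wrist_torque": the same for the moment, N m; "width": finger opening in m.
Only numpy, scipy, OpenCV 4.12 (cv2) and the standard library are available. Lean on these libraries where they do the work, as an engineer would, in place of code of your own. Each camera call takes 0.05 s, during which the arm holds its last target.

## Working session

There is one attempt and no reset: what is moved stays moved. The work goes in short steps, each a Python script; the robot and the scene stay as the last script left them, time stands still between calls to the robot, and variables do not carry over. Pictures are saved under pics/ and viewed, and the job is handed in when it is done.

```bash
ls; mkdir -p pics
cat > h.py <<'E'
import numpy as np, cv2
from station import ctrl, get_state, vision, ticket, models
def shot(n,f):
    p,d=vision.grab_frame(n); cv2.imwrite(f'pics/{f}.png',p); np.save(f'pics/{f}.npy',d); return p,d
E
python3 - <<'E'
from h import *
for n in ("side","top","wrist"):
    shot(n,n+'0'); i=vision.camera_info(n); print(n,{k:np.round(v,3).tolist() if not isinstance(v,str) else v for k,v in i.items()})
s=get_state(); print(s); print(ctrl.pinch_z)
E
```

```text
pics
side {'mtx': [[462.537, 0.0, 257.928], [0.0, 462.537, 194.72], [0.0, 0.0, 1.0]], 'R': [[-0.793, -0.609, 0.017], [-0.469, 0.593, -0.654], [0.388, -0.526, -0.756]], 't': [0.479, 0.231, 1.66]}
top {'mtx': [[377.356, 0.0, 249.6], [0.0, 377.356, 191.703], [0.0, 0.0, 1.0]], 'R': [[-0.004, -1.0, -0.002], [-0.997, 0.004, -0.072], [0.072, 0.002, -0.997]], 't': [0.112, 0.512, 1.229]}
wrist {'mtx': [[297.319, 0.0, 250.229], [0.0, 297.319, 190.323], [0.0, 0.0, 1.0]], 'hand_eye': [[0.0, -0.958, -0.286, 0.073], [1.0, 0.0, -0.0, -0.0], [0.0, -0.286, 0.958, -0.144], [0.0, 0.0, 0.0, 1.0]]}
{'time': 0.15, 'qpos': array([-1.15351897,  0.50813039, -0.23756455,  1.5008537 ,  0.12570148,
        1.1488968 , -0.15482944]), 'qd': array([ 0.00017537, -0.00321512, -0.00090831, -0.00424495,  0.00118058,
        0.00029002, -0.00027557]), 'tau': array([-2.74193029e-03, -6.21003127e+01, -2.18910925e+00, -2.49833983e+01,
        1.27241289e-02,  9.18045058e-03,  3.38114739e-05]), 'tcp_pos': array([0.19166078, 0.59451427, 0.2306562 ]), 'eef_rot': array([-9.66731228e-05,  1.55262349e-01,  9.87873059e-01, -6.43130086e-04]), 'contact_force': array([-0.10856729, -0.81799198,  0.12508416]), 'wrist_torque': array([ 0.02128477,  0.03184799, -0.04172844]), 'width': 0.08496227623513071}
-0.0187
```

View pics/top0.png

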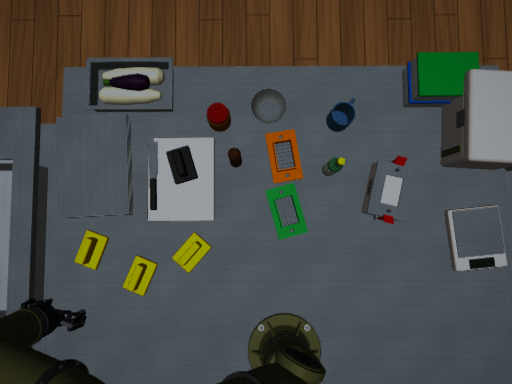

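View pics/side0.png

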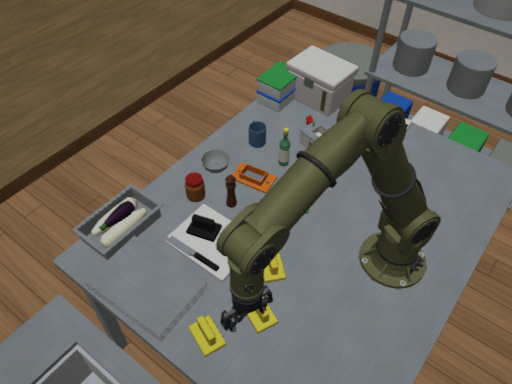

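View pics/wrist0.png

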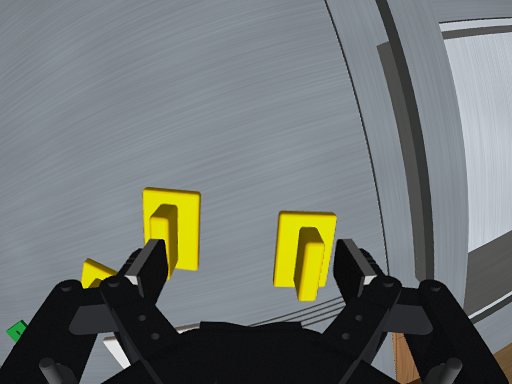

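The top view shows the green cassette at (287,211), orange at (285,157) and the cutter at (387,190). The board is at (181,180) with the black pusher at (182,165), the bottle is at (333,167) and the mill at (235,157). Yellow pushers are decoys. Next I'll measure positions from masks and depth.

```bash
cat >> h.py <<'E'
def cam(n):
    i=vision.camera_info(n); return i
def quat2R(q):
    from scipy.spatial.transform import Rotation as Ro
    return Ro.from_quat([q[1],q[2],q[3],q[0]]).as_matrix()
def down(yaw):
    # tool z down; tool y (jaw) direction at world angle yaw
    y=np.array([np.cos(yaw),np.sin(yaw),0]); z=np.array([0,0,-1.]); x=np.cross(y,z)
    from scipy.spatial.transform import Rotation as Ro
    q=Ro.from_matrix(np.c_[x,y,z]).as_quat(); return np.array([q[3],q[0],q[1],q[2]])
def rays(n,uv,state=None):
    """origin, dirs (camera z-normalised =1 for pinhole) in world"""
    i=cam(n); K=np.array(i['mtx']); uv=np.atleast_2d(uv).astype(float)
    x=(uv[:,0]-K[0,2])/K[0,0]; y=(uv[:,1]-K[1,2])/K[1,1]
    if n!='wrist':
        d=np.c_[x,y,np.ones_like(x)]; R=np.array(i['R']); t=np.array(i['t'])
        return -R.T@t, d@R
    r=np.hypot(x,y)+1e-12; d=np.c_[x/r*np.sin(r),y/r*np.sin(r),np.cos(r)]
    H=np.array(i['hand_eye']); Rt=quat2R(state['eef_rot'])
    return state['tcp_pos']+Rt@H[:3,3], d@H[:3,:3].T@Rt.T
def onplane(n,uv,z,state=None):
    o,d=rays(n,uv,state); return o+d*((z-o[2])/d[:,2])[:,None]
def cloud(n,mask,depth,state=None):
    v,u=np.nonzero(mask&(depth>0)); o,d=rays(n,np.c_[u,v],state); z=depth[v,u]
    if n=='wrist':
        i=cam(n);K=np.array(i['mtx']); r=np.hypot((u-K[0,2])/K[0,0],(v-K[1,2])/K[1,1]); d=d/np.cos(r)[:,None]
    return o+d*z[:,None]
E
python3 - <<'E'
from h import *
p,d=shot('top','top1')
tot=np.zeros(d.shape)
for t in ['cutter','dicer','slicer','board','pusher','knife','pepper_mill','oil_bottle','bowl','mug','pin_a','catch_a']:
    for m in models.masks_of('top',t)[:4]:
        c=cloud('top',m['mask'],d)
        uv=np.argwhere(m['mask'])[:,::-1]
        print(t,round(m['p'],2),np.round(m['point']),m['mask'].sum(),end=' ')
        if len(c): 
            zt=np.percentile(c[:,2],90); print('z50/90',np.round(np.percentile(c[:,2],[10,50,90]),3),'med',np.round(np.median(c,0),3),'min',np.round(np.percentile(c,2,axis=0),3),'max',np.round(np.percentile(c,98,axis=0),3),'rect',[np.round(a,1) for a in cv2.minAreaRect(uv.astype(np.float32))])
        else: print()
E
```

```text
cutter 0.82 [387. 189.] 2730 z50/90 [0.009 0.079 0.084] med [ 0.515 -0.341  0.079] min [ 0.421 -0.404  0.003] max [ 0.607 -0.263  0.105] rect [array([389. , 188.3]), array([46.5, 68.1]), np.float64(11.3)]
dicer 0.76 [278. 210.] 1145 z50/90 [0.004 0.009 0.032] med [ 0.452 -0.007  0.009] min [ 0.369 -0.069 -0.001] max [0.532 0.049 0.037] rect [array([286.1, 210.6]), array([50.6, 30.7]), np.float64(73.3)]
slicer 0.95 [275. 161.] 1199 z50/90 [0.004 0.009 0.031] med [ 0.629 -0.002  0.009] min [ 0.549 -0.059 -0.001] max [0.718 0.051 0.036] rect [array([283.4, 155.8]), array([51.9, 31.1]), np.float64(79.0)]
board 0.59 [390. 190.] 2684 z50/90 [0.009 0.079 0.085] med [ 0.515 -0.341  0.079] min [ 0.421 -0.4    0.006] max [ 0.606 -0.263  0.105] rect [array([389.2, 188. ]), array([45.9, 67.6]), np.float64(12.1)]
board 0.56 [189. 187.] 4000 z50/90 [0.013 0.016 0.019] med [0.529 0.317 0.016] min [0.423 0.233 0.011] max [0.693 0.433 0.021] rect [array([180.5, 178.5]), array([83., 65.]), np.float64(90.0)]
pusher 0.9 [184. 165.] 836 z50/90 [0.04  0.045 0.096] med [0.598 0.327 0.045] min [0.547 0.287 
[... 1784 characters left out ...]
[ 0.803 -0.149  0.092] rect [array([342.5, 113.5]), array([22.6, 38.2]), np.float64(45.0)]
pin_a 0.97 [392. 190.] 2670 z50/90 [0.009 0.079 0.084] med [ 0.517 -0.34   0.079] min [ 0.421 -0.403  0.005] max [ 0.605 -0.264  0.105] rect [array([388.8, 187.7]), array([46.4, 67.7]), np.float64(13.0)]
pin_a 0.64 [277. 212.] 1161 z50/90 [0.005 0.009 0.032] med [ 0.449 -0.008  0.009] min [ 0.366 -0.072 -0.   ] max [0.535 0.049 0.037] rect [array([286. , 210.6]), array([51.5, 31.6]), np.float64(74.1)]
catch_a 0.54 [391. 218.] 106 z50/90 [0.032 0.099 0.11 ] med [ 0.424 -0.312  0.099] min [ 0.409 -0.333 -0.002] max [ 0.436 -0.298  0.111] rect [array([385.7, 218.1]), array([17.1,  7.3]), np.float64(18.4)]
```

Run:
```python
import cv2
p=cv2.imread('pics/top0.png'); cv2.imwrite('pics/c1.png',cv2.resize(p[130:250,250:420],None,fx=4.5,fy=4.5,interpolation=cv2.INTER_CUBIC))
```

```text
(no output)
```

View pics/c1.png

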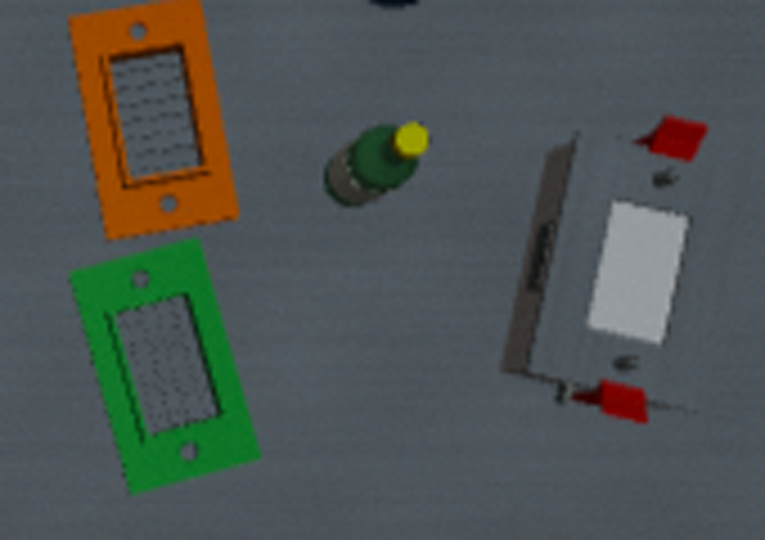

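Run:
```python
from h import *
c=lambda u,v:(250+u/4.5-.4,130+v/4.5-.4)
hol=onplane('top',[c(140,279),c(189,450)],.008); print('holes',hol,np.linalg.norm(hol[0]-hol[1]))
pins=onplane('top',[c(665,176),c(627,360)],.105); print('pins',pins,np.linalg.norm(pins[0]-pins[1]))
for a in (hol,pins):
    v=a[0]-a[1]; m=a.mean(0); yaw=np.arctan2(v[1],v[0]); print(m,np.degrees(yaw))
    for s in (1,-1):
        for z in (.15,.03):
            q=ctrl.ik([m[0],m[1],z+a[0,2]],down(yaw+s*np.pi/2)); print(s,z,None if q is None else np.round(q,2))
```

```text
holes [[ 0.51339725  0.00666294  0.008     ]
 [ 0.38721574 -0.02815782  0.008     ]] 0.1308978906080919
pins [[ 0.57588749 -0.34620285  0.105     ]
 [ 0.4498935  -0.31635906  0.105     ]] 0.12948026547340194
[ 0.4503065  -0.01074744  0.008     ] 15.42725224545314
1 0.15 [-0.02  0.32 -0.01  2.05  0.01  0.77  1.8 ]
1 0.03 [ 0.1   0.53 -0.19  2.18  0.22  0.45  1.58]
-1 0.15 [-0.43  0.37  0.55  2.05 -0.27  0.79 -1.02]
-1 0.03 [-0.25  0.55  0.31  2.19 -0.37  0.46 -0.94]
[ 0.51289049 -0.33128095  0.105     ] -13.325872023933591
1 0.15 [ 0.07  0.57  0.8   1.51 -0.42  1.24  2.27]
1 0.03 [ 0.24  0.62  0.49  1.68 -0.34  0.94  2.2 ]
-1 0.15 [-0.03  0.65  1.05  1.51 -0.58  1.31 -0.72]
-1 0.03 [-0.09  0.93  1.3   1.68 -0.94  1.28 -0.4 ]
```

Run:
```python
from h import *
yaw=np.radians(15.4)
ctrl.movep([.445,-.011,.178],down(yaw+np.pi/2))
s=get_state(); np.save('pics/sA.npy',s,allow_pickle=True); p,d=shot('wrist','wA'); print(s['time'],s['tcp_pos'],s['eef_rot'],down(yaw+np.pi/2))
```

```text
3.15 [ 0.44531444 -0.01024044  0.1780632 ] [ 1.90790127e-04 -1.34533203e-01  9.90909060e-01  1.22643393e-04] [ 0.         -0.13398619  0.9909832   0.        ]
```

View pics/wA.png

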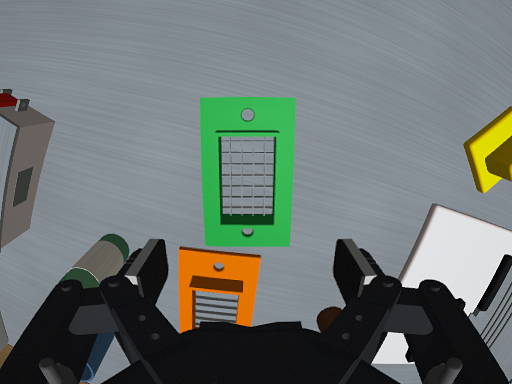

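Run:
```python
from h import *
s=np.load('pics/sA.npy',allow_pickle=True).item(); p=cv2.imread('pics/wA.png')
hsv=cv2.cvtColor(p,cv2.COLOR_BGR2HSV); m=cv2.inRange(hsv,(50,120,50),(75,255,255)); m[:, :190]=0; m[:,310:]=0;m[250:]=0
cs,h=cv2.findContours(m,cv2.RETR_CCOMP,cv2.CHAIN_APPROX_NONE)
o=max(cs,key=cv2.contourArea)[:,0]
w=onplane('wrist',o,.008,s)[:,:2]
(c,sz,a)=cv2.minAreaRect((w*1000).astype(np.float32)); print('rect',c,sz,a)
for k in cs:
    A=cv2.contourArea(k)
    if 30<A<600:
        f=k[:,0]; M=f.mean(0); print(A,M,cv2.boundingRect(k),onplane('wrist',M,.008,s))
# edges line fit
Rt=quat2R(s['eef_rot']); ctr=np.array(c)/1000
from scipy.optimize import minimize
def res(x):
    t=x[2];R=np.array([[np.cos(t),np.sin(t)],[-np.sin(t),np.cos(t)]]); q=np.abs((w-x[:2])@R.T)
    return np.abs(np.maximum((q[:,0]-.085),(q[:,1]-.05)))
from scipy.optimize import least_squares
r=least_squares(lambda x:res(x),[ctr[0],ctr[1],np.radians(15.4)],loss='soft_l1',f_scale=.001); print(r.x[:2],np.degrees(r.x[2]),np.median(res(r.x)))
```

```text
rect (450.656005859375, -12.495384216308594) (170.3363494873047, 100.06184387207031) 15.211592674255371
79.0 [247.         230.66666667] (241, 227, 13, 9) [[0.51334731 0.0046775  0.008     ]]
90.0 [255. 131.] (232, 130, 47, 3) [[ 0.40134577 -0.01727446  0.008     ]]
137.5 [247.2972973  114.32432432] (241, 108, 14, 14) [[ 0.38648389 -0.02977704  0.008     ]]
[ 0.45037824 -0.01256253] 15.254181314830756 0.0006067183232640709
```

Run:
```python
from h import *
c=[.4504,-.0125]; q=down(np.radians(15.25)+np.pi/2)
ctrl.movep(c+[.06],q)
ctrl.movel(c+[.009],max_speed=.1)
s=get_state(); print(s['time'],s['tcp_pos'],s['contact_force'])
ctrl.close_gripper(force=45)
s=get_state(); print(s['width'],s['contact_force'],s['tcp_pos'])
p=s['tcp_pos']
ctrl.movel([p[0],p[1],.10],max_speed=.12)
s=get_state(); print(s['time'],s['tcp_pos'],s['contact_force'],s['wrist_torque'],s['width']); np.save('pics/sB.npy',s,allow_pickle=True); shot('wrist','wB')
```

```text
4.4 [ 0.45107137 -0.01247036  0.00988253] [ 0.20240207 -0.69780485 -0.01476444]
0.06303343268623827 [-1.44694966 -0.12091298  8.77670955] [ 0.4509015  -0.01238721  0.01001179]
5.65 [ 0.45036791 -0.01237407  0.09945761] [-0.35171219  0.70315607 -4.01000282] [ 0.0704003  -0.02832642  0.02856172] 0.063196984776349
```

View pics/wB.png

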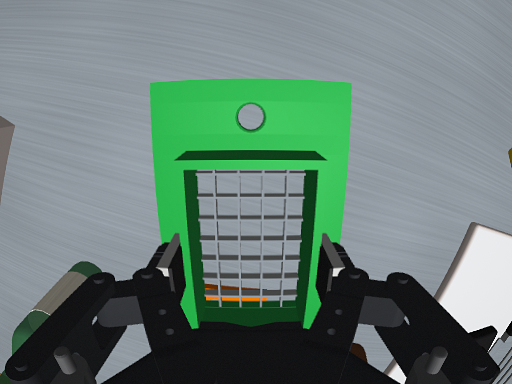

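```bash
cat > inhand.py <<'E'
from h import *
def fit(img,s,zo=.008,tz=.010):
    # tool frame fit of the front plate & hole; returns in tool coordinates
    p=cv2.imread(img); hsv=cv2.cvtColor(p,cv2.COLOR_BGR2HSV); m=cv2.inRange(hsv,(50,120,30),(75,255,255))
    cs,h=cv2.findContours(m,cv2.RETR_CCOMP,cv2.CHAIN_APPROX_NONE)
    R=quat2R(s['eef_rot']); zp=s['tcp_pos'][2]-tz+zo
    T=lambda uv:(onplane('wrist',uv,zp,s)-s['tcp_pos'])@R
    for k in cs:
        A=cv2.contourArea(k)
        if 200<A<900:
            (x,y),(a,b),_=cv2.fitEllipse(k); print('hole',A,(x,y),(a,b),T([x,y]), 'diam', np.linalg.norm(T([x-a/2,y])-T([x+a/2,y])))
    for v in range(110,230,15):
        u=np.nonzero(m[v])[0]
        l,r=T([u.min()-.5,v])[0],T([u.max()+.5,v])[0]; print(v,u.min(),u.max(),'mid',np.round((l+r)/2*1000,2),'w',np.round((r-l)[:2]*1000,2))
    for u in range(170,340,30):
        v=np.nonzero(m[:,u])[0].min()-.5; print(u,v,np.round(T([u,v])*1000,2))
if __name__=='__main__':
    fit('pics/wB.png',np.load('pics/sB.npy',allow_pickle=True).item())
E
python3 inhand.py
```

```text
hole 210.0 (19.282121658325195, 337.5818786621094) (14.208854675292969, 29.18626594543457) [[-0.11283033 -0.2137042   0.00181979]] diam 0.025035136122063463
hole 571.0 (250.42958068847656, 116.42754364013672) (26.936586380004883, 27.08804702758789) [[ 6.68034051e-02 -7.63102139e-06  2.07258937e-03]] diam 0.013077870287952573
110 151 350 mid [7.148e+01 4.000e-02 2.080e+00] w [6.0000e-02 1.0044e+02]
125 151 349 mid [63.83 -0.22  2.07] w [3.0000e-02 1.0055e+02]
140 152 349 mid [5.614e+01 5.000e-02 2.060e+00] w [5.0000e-02 1.0084e+02]
155 153 348 mid [48.34  0.06  2.05] w [4.0000e-02 1.0076e+02]
170 154 347 mid [40.42  0.06  2.04] w [4.0000e-02 1.0086e+02]
185 155 345 mid [32.32 -0.22  2.04] w [3.0000e-02 1.0057e+02]
200 157 344 mid [24.    0.07  2.03] w [3.0000e-02 1.0046e+02]
215 158 342 mid [15.4  -0.21  2.02] w [4.0000e-02 1.0053e+02]
170 80.5 [[ 85.73 -39.56   2.08]]
200 79.5 [[ 85.42 -24.45   2.09]]
230 78.5 [[85.49 -9.84  2.09]]
260 78.5 [[85.44  4.58  2.09]]
290 78.5 [[85.75 19.09  2.1 ]]
320 80.5 [[85.43 34.    2.1 ]]
```

Run:
```python
from h import *
s=get_state(); p=s['tcp_pos']
ctrl.movel([p[0],p[1],.27],max_speed=.25)
ctrl.movep([.575,-.150,.30],down(np.radians(-13.3)+np.pi/2))
ctrl.pause(.2)
s=get_state(); print(s['time'],s['tcp_pos'],s['eef_rot'],s['contact_force'],s['width']); np.save('pics/sC.npy',s,allow_pickle=True); shot('wrist','wC')
p=cv2.imread('pics/wC.png'); cv2.imwrite('pics/wCz.png',cv2.resize(p[40:270,0:200],None,fx=2.6,fy=2.6,interpolation=cv2.INTER_CUBIC))
```

```text
7.5083 [ 0.57460998 -0.14881888  0.29972302] [-3.83607310e-04  1.14920140e-01  9.93374603e-01  3.34974390e-04] [ 0.0363586   0.39477795 -4.44243814] 0.06316139337964596
```

View pics/wC.png

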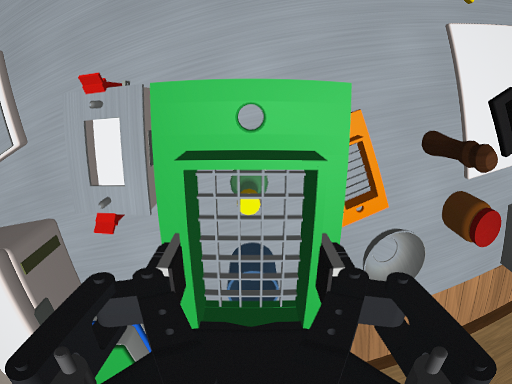

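View pics/wCz.png

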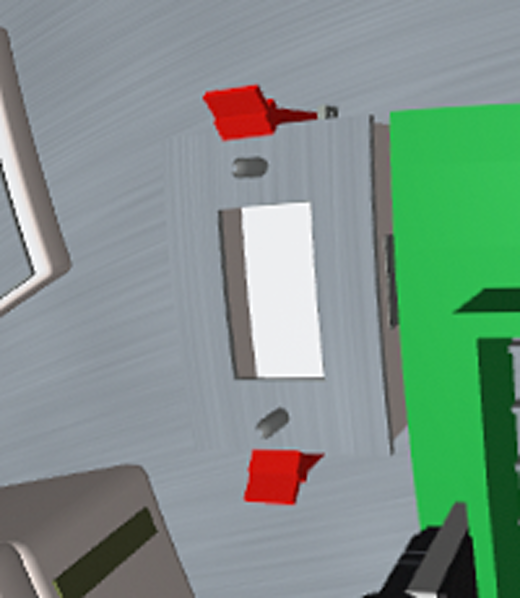

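Run:
```python
import cv2,numpy as np
p=cv2.imread('pics/wC.png')
a=cv2.resize(p[92:117,80:115],None,fx=16,fy=16,interpolation=cv2.INTER_CUBIC)
b=cv2.resize(p[188:213,90:125],None,fx=16,fy=16,interpolation=cv2.INTER_CUBIC)
o=np.vstack([a,np.full((10,a.shape[1],3),255,np.uint8),b]); o=cv2.convertScaleAbs(o,alpha=1.0); cv2.imwrite('pics/pz.png',cv2.resize(o,None,fx=.7,fy=.7))
```

```text
(no output)
```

View pics/pz.png

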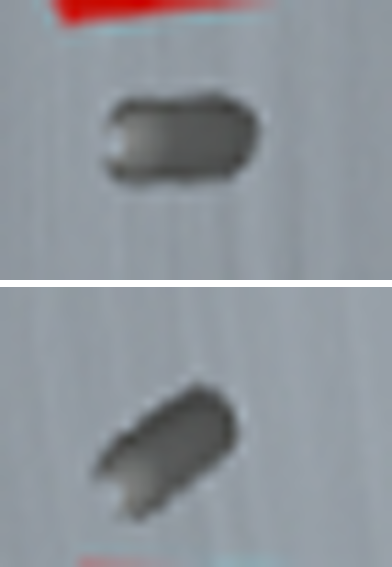

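```bash
cat > pins.py <<'E'
from h import *
from scipy.optimize import minimize
def project(X,s):
    i=cam('wrist');K=np.array(i['mtx']);H=np.array(i['hand_eye']);R=quat2R(s['eef_rot'])
    c=((X-s['tcp_pos'])@R-H[:3,3])@H[:3,:3]
    th=np.arctan2(np.hypot(c[:,0],c[:,1]),c[:,2]); ph=np.arctan2(c[:,1],c[:,0])
    return np.c_[K[0,2]+K[0,0]*th*np.cos(ph),K[1,2]+K[1,1]*th*np.sin(ph)]
def hull(xy,s):
    a=np.linspace(0,2*np.pi,40); P=[]
    for z,r in ((.08,.005),(.101,.005),(.107,.002)): P.append(np.c_[xy[0]+r*np.cos(a),xy[1]+r*np.sin(a),0*a+z])
    return cv2.convexHull(project(np.vstack(P),s).astype(np.float32))[:,0]
def fitpin(img,s,box,xy0,F=12):
    u0,v0,u1,v1=box; g=cv2.cvtColor(img[v0:v1,u0:u1],cv2.COLOR_BGR2GRAY).astype(float)
    G=cv2.resize(g,None,fx=F,fy=F,interpolation=cv2.INTER_CUBIC); bg=np.median(G)
    m=(G<bg-22).astype(np.uint8)
    cs,_=cv2.findContours(m,cv2.RETR_EXTERNAL,cv2.CHAIN_APPROX_NONE); k=max(cs,key=cv2.contourArea)
    M=np.zeros_like(m); cv2.fillPoly(M,[cv2.convexHull(k)],1)
    def cost(xy):
        h=(hull(xy,s)-[u0,v0]+.5)*F-.5; r=np.zeros_like(m); cv2.fillPoly(r,[np.round(h*16).astype(np.int32)],1,shift=4)
        return (r!=M).sum()/M.sum()
    b=minimize(cost,xy0,method='Nelder-Mead',options=dict(initial_simplex=np.array([xy0,xy0+[.004,0],xy0+[0,.004]]),xatol=1e-5))
    return b.x,b.fun
if __name__=='__main__':
    s=np.load('pics/sC.npy',allow_pickle=True).item(); img=cv2.imread('pics/wC.png')
    A=onplane('wrist',[[90.1,104.2],[100.4,205.8]],.107,s); print('tips',A,np.linalg.norm(A[0]-A[1]))
    r1=fitpin(img,s,(84,97,108,112),A[0,:2]); r2=fitpin(img,s,(94,193,116,211),A[1,:2]); print(r1,r2)
    a,b=r1[0],r2[0]; v=b-a; print('sep',np.linalg.norm(v),'mid',(a+b)/2,'yaw',np.degrees(np.arctan2(v[1],v[0])))
    v=A[1]-A[0]; print('mid tips',A.mean(0),np.degrees(np.arctan2(v[1],v[0])))
E
python3 pins.py
```

```text
tips [[ 0.44868885 -0.32182024  0.107     ]
 [ 0.57714121 -0.35175123  0.107     ]] 0.13189341119095074
(array([ 0.44851082, -0.32259218]), np.float64(0.09083033453285352)) (array([ 0.57695706, -0.35362022]), np.float64(0.09922653473625531))
sep 0.13214073396066323 mid [ 0.51273394 -0.3381062 ] yaw -13.580453403897419
mid tips [ 0.51291503 -0.33678574  0.107     ] -13.116579282425862
```

Run:
```python
from h import *
yaw=np.radians(-13.4); bx=np.array([np.cos(yaw),np.sin(yaw)]); c=np.array([.5128,-.3375])+.0006*bx
ctrl.movep([*c,.24],down(yaw+np.pi/2))
ctrl.movel([*c,.140],max_speed=.12)
ctrl.pause(.2)
s=get_state(); print(s['time'],s['tcp_pos'],s['eef_rot'],down(yaw+np.pi/2),s['contact_force'],s['width']); np.save('pics/sD.npy',s,allow_pickle=True); shot('wrist','wD')
p=cv2.imread('pics/wD.png'); cv2.imwrite('pics/wDz.png',cv2.resize(p[90:145,215:285],None,fx=9,fy=9,interpolation=cv2.INTER_CUBIC))
import inhand; inhand.fit('pics/wD.png',s)
```

```text
9.5833 [ 0.51370307 -0.33790385  0.14078763] [ 6.33659495e-04  1.16687659e-01  9.93168417e-01 -2.91639454e-04] [0.         0.11667074 0.99317065 0.        ] [-0.05766038  0.09346314 -3.44401545] 0.06291342623478244
hole 247.5 (478.46295166015625, 261.72662353515625) (15.290485382080078, 31.878650665283203) [[-0.02472693  0.16584715  0.00196126]] diam 0.01806251754712483
hole 240.5 (499.0650634765625, 243.72312927246094) (11.496564865112305, 29.200021743774414) [[-0.01183231  0.18429545  0.00193619]] diam 0.014984731054254677
hole 569.0 (250.44615173339844, 116.38525390625) (26.882368087768555, 27.051965713500977) [[6.67806032e-02 2.89113822e-05 1.91139005e-03]] diam 0.013036844153698322
110 151 350 mid [7.144e+01 6.000e-02 1.910e+00] w [6.0000e-02 1.0032e+02]
125 151 349 mid [63.79 -0.21  1.92] w [3.0000e-02 1.0045e+02]
140 152 349 mid [56.1   0.06  1.93] w [6.0000e-02 1.0075e+02]
155 153 348 mid [48.31  0.07  1.94] w [6.0000e-02 1.0068e+02]
170 154 347 mid [40.39  0.07  1.95] w [6.0000e-02 1.0079e+02]
185 155 345 mid [32.29 -0.2   1.96] w [6.0000e-02 1.0052e+02]
200 157 411 mid [23.78 21.18  1.96] w [ -0.32 142.61]
215 158 416 mid [14.78 23.75  1.97] w [ -1.1  148.41]
170 80.5 [[ 85.66 -39.49   1.9 ]]
200 79.5 [[ 85.36 -24.39   1.9 ]]
230 78.5 [[85.43 -9.8   1.89]]
260 78.5 [[85.37  4.6   1.88]]
290 78.5 [[85.68 19.09  1.88]]
320 80.5 [[85.36 33.97  1.87]]
```

View pics/wD.png

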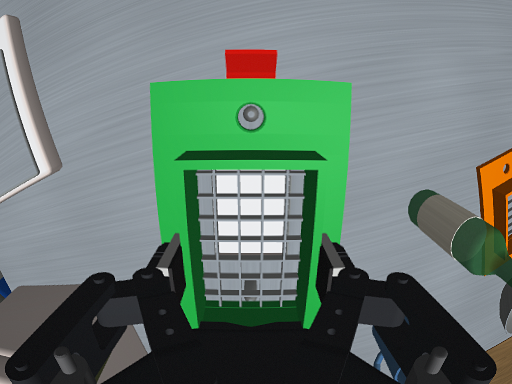

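View pics/wDz.png

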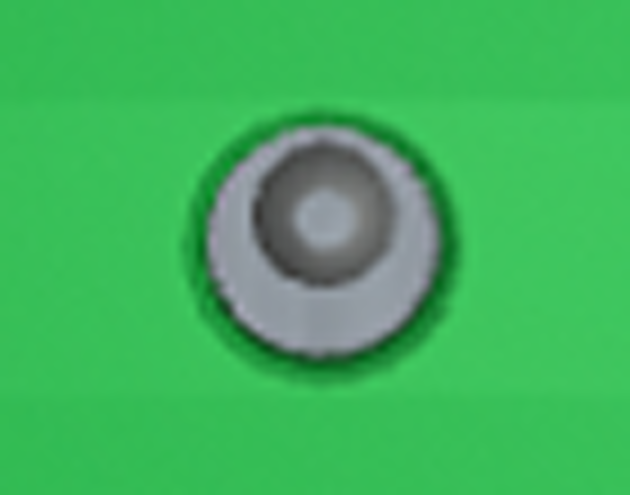

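Run:
```python
from h import *
s=np.load('pics/sD.npy',allow_pickle=True).item();R=quat2R(s['eef_rot'])
for uv,z in (([250.67,113.67],.107),([250.4,116.4],s['tcp_pos'][2]-.002),([250.4,115.7],s['tcp_pos'][2]-.010)):
    X=onplane('wrist',uv,z,s)[0]; print(X,((X-s['tcp_pos'])@R)*1000)
print(np.degrees(R[0,1]),R)
p=cv2.imread('pics/wD.png'); cv2.imwrite('pics/wDy.png',cv2.resize(p[260:310,200:300],None,fx=7,fy=7,interpolation=cv2.INTER_CUBIC))
```

```text
[ 0.44854023 -0.32221091  0.107     ] [67.07042631  0.176635   33.69860315]
[ 0.44875193 -0.3224221   0.13878763] [6.67733638e+01 6.54765901e-03 1.91140930e+00]
[ 0.44873634 -0.32241911  0.13078763] [6.67998358e+01 9.29184711e-03 9.91138078e+00]
13.280094000652593 [[-9.72767177e-01  2.31781365e-01  1.19059974e-03]
 [ 2.31780626e-01  9.72767810e-01 -7.27174676e-04]
 [-1.32672265e-03 -4.31413703e-04 -9.99999027e-01]]
```

View pics/wDy.png

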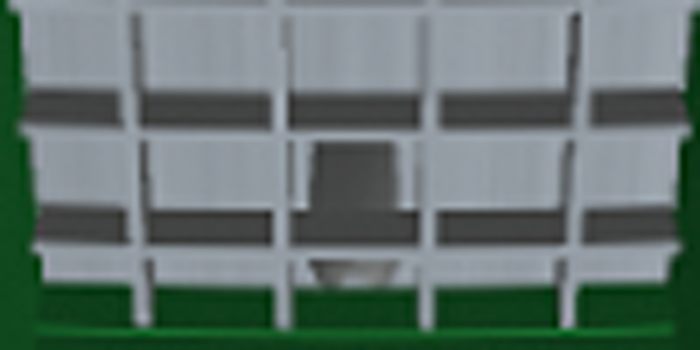

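Run:
```python
from h import *
yaw=np.radians(-13.4); bx=np.array([np.cos(yaw),np.sin(yaw)]); c=np.array([.5128,-.3375])+.0006*bx
for z in (.112,.108,.1065,.105,.104,.103):
    ctrl.movel([*c,z],max_speed=.06 if z>.11 else .03)
    s=get_state(); print(z,s['time'],s['tcp_pos'],s['contact_force'],s['wrist_torque'])
    if s['contact_force'][2]>-.8: break
np.save('pics/sE.npy',s,allow_pickle=True); shot('wrist','wE')
```

```text
0.112 10.25 [ 0.51331988 -0.33771141  0.11173874] [ 0.92021754  0.12270108 -3.54940664] [ 0.05370247 -0.00623431  0.06906739]
0.108 10.5333 [ 0.5133433  -0.33761354  0.10796997] [-3.23641882e-04 -2.66299535e-01 -3.72096036e+00] [-0.0011645  -0.00196116 -0.01561111]
0.1065 10.7833 [ 0.51337107 -0.33762322  0.10650654] [-0.63451994 -0.37619922 -3.61501619] [ 0.06014458  0.025522   -0.02158033]
0.105 11.0333 [ 0.51352335 -0.3378095   0.10533282] [-0.96581785 -0.28502393 -0.46718283] [0.07805171 0.01517135 0.04205431]
```

View pics/wE.png

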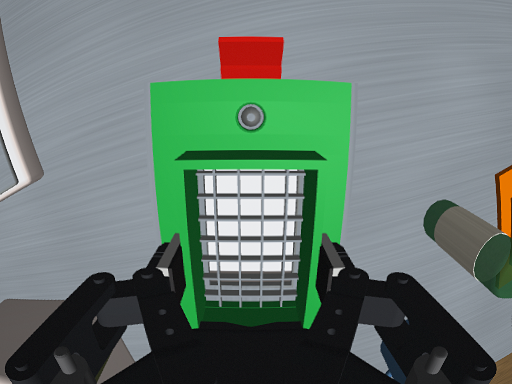

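Contact came at TCP z 0.105, which puts the underside at 95 mm as expected, and the pin shows centred in the hole at (251,117). Releasing.

Run:
```python
from h import *
ctrl.ungrasp()
s=get_state(); print(s['time'],s['tcp_pos'],s['contact_force'],s['width']); p=s['tcp_pos']
ctrl.movel([p[0],p[1],.275],max_speed=.2)
ctrl.pause(.1)
s=get_state(); print(s['time'],s['tcp_pos']); np.save('pics/sF.npy',s,allow_pickle=True); p,d=shot('wrist','wF')
```

```text
11.4417 [ 0.51355345 -0.33772674  0.1051722 ] [0.87193556 0.3380585  0.40133371] 0.08555126133968526
12.5417 [ 0.51305115 -0.33730144  0.27350753]
```

View pics/wF.png

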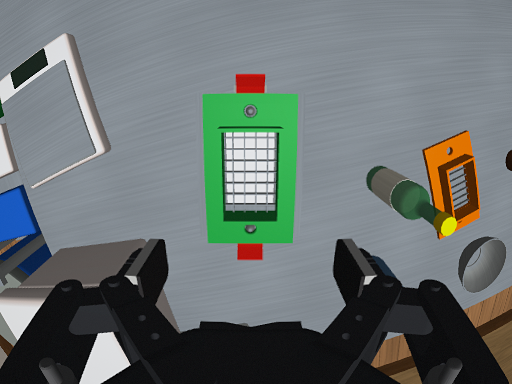

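```bash
cat > fit.py <<'E'
from h import *
from scipy.optimize import least_squares
def rectfit(w,hx,hy,x0):
    def res(x):
        t=x[2];R=np.array([[np.cos(t),np.sin(t)],[-np.sin(t),np.cos(t)]]); q=np.abs((w-x[:2])@R.T)
        return np.abs(np.maximum(q[:,0]-hx,q[:,1]-hy))
    r=least_squares(res,x0,loss='soft_l1',f_scale=.001); return r.x,np.median(res(r.x))
def plate(img,s,z,box,x0):
    p=cv2.imread(img); m=cv2.inRange(cv2.cvtColor(p,cv2.COLOR_BGR2HSV),(50,120,50),(75,255,255))
    k=np.zeros_like(m); k[box[1]:box[3],box[0]:box[2]]=1; m*=k
    cs,_=cv2.findContours(m,cv2.RETR_EXTERNAL,cv2.CHAIN_APPROX_NONE); o=max(cs,key=cv2.contourArea)[:,0]
    w=onplane('wrist',o,z,s)[:,:2]; print(cv2.minAreaRect((w*1000).astype(np.float32)))
    return rectfit(w,.085,.05,x0)
E
python3 - <<'E'
from fit import *
s=np.load('pics/sF.npy',allow_pickle=True).item()
x,e=plate('pics/wF.png',s,.103,(190,85,310,250),[.513,-.3375,np.radians(-13.4)]); print(x,np.degrees(x[2]),e)
d=np.load('pics/wF.npy'); p=cv2.imread('pics/wF.png'); m=cv2.inRange(cv2.cvtColor(p,cv2.COLOR_BGR2HSV),(50,120,50),(75,255,255))>0
k=np.zeros_like(m);k[98:122,208:292]=1; c=cloud('wrist',m&k,d,s);print(np.median(c[:,2]))
k[:]=0;k[226:240,212:290]=1; c=cloud('wrist',m&k,d,s);print(np.median(c[:,2]))
# pusher from top
dd=np.load('pics/top1.npy'); 
t,_d=shot('top','top2')
for m in models.masks_of('top','pusher')[:3]:
    c=cloud('top',m['mask'],_d); z=c[:,2]; hi=c[z>.085]; ft=c[(z>.03)&(z<.06)]; print(m['point'],len(hi),hi.mean(0) if len(hi) else '',np.median(z))
    if len(hi)>5:
        print(cv2.minAreaRect((hi[:,:2]*1000).astype(np.float32)),cv2.minAreaRect((c[z>.03][:,:2]*1000).astype(np.float32)))
cv2.imwrite('pics/pu.png',cv2.resize(t[125:235,135:225],None,fx=5,fy=5,interpolation=cv2.INTER_CUBIC))
E
```

```text
((512.787841796875, -337.7655944824219), (100.16545104980469, 169.03369140625), 76.5997543334961)
[ 0.51300761 -0.3377715  -0.23427751] -13.423112340482351 0.0007716363595295997
0.10400783625807936
0.10387738789648726
[183.1, 165.9] 210 [0.60130783 0.33176737 0.0946891 ] 0.045317961955711916
((601.8278198242188, 332.874755859375), (83.46995544433594, 24.196491241455078), 16.67961883544922) ((601.8369140625, 332.949462890625), (111.90943145751953, 76.61044311523438), 17.250778198242188)
[186.5, 252.0] 10 [0.31890425 0.295326   0.08639162] 0.03027414628418712
((317.8517150878906, 300.3493957519531), (15.129530906677246, 55.772430419921875), 44.87968444824219) ((317.6475524902344, 300.56500244140625), (72.9729232788086, 108.99581146240234), 48.14711380004883)
[88.4, 248.3] 8 [0.33266439 0.62289249 0.08531791] 0.032060189160803
((328.8746337890625, 622.3703002929688), (14.784438133239746, 55.877288818359375), 62.900299072265625) ((327.07269287109375, 626.3532104492188), (73.60367584228516, 108.93285369873047), 71.1349868774414)
```

View pics/pu.png

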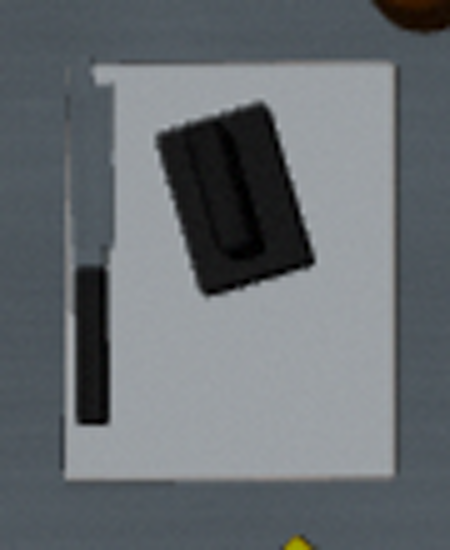

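Run:
```python
from h import *
y=np.radians(17)
for s in (1,-1):
    for z in (.23,.054):
        q=ctrl.ik([.6018,.3329,z],down(y+s*np.pi/2)); print(s,z,None if q is None else np.round(q,2))
print(get_state()['qpos'].round(2))
ctrl.movep([.6018,.3329,.245],down(y+np.pi/2)); ctrl.pause(.1)
s=get_state(); print(s['time'],s['tcp_pos']); np.save('pics/sG.npy',s,allow_pickle=True); p,d=shot('wrist','wG')
```

```text
1 0.23 [-0.51  0.6  -0.06  1.31  0.03  1.22  1.3 ]
1 0.054 [-0.5   0.76 -0.08  1.52  0.07  0.86  1.27]
-1 0.23 [-0.9   0.7   0.73  1.32 -0.46  1.29 -1.44]
-1 0.054 [-0.92  0.89  0.75  1.53 -0.68  1.   -1.26]
[ 0.4   0.47  0.23  1.46 -0.11  1.23  1.98]
15.2 [0.60247526 0.33163271 0.24513885]
```

View pics/wG.png

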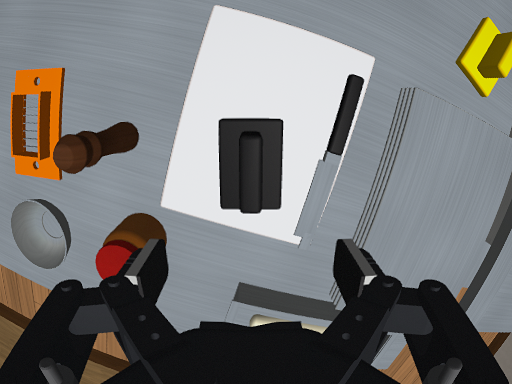

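Run:
```python
from fit import *
s=np.load('pics/sG.npy',allow_pickle=True).item(); p=cv2.imread('pics/wG.png'); d=np.load('pics/wG.npy')
m=np.zeros(p.shape[:2],np.uint8); m[105:222,205:295]=(p[105:222,205:295].max(2)<110)
cs,_=cv2.findContours(m,cv2.RETR_EXTERNAL,cv2.CHAIN_APPROX_NONE); o=max(cs,key=cv2.contourArea)[:,0]
w=onplane('wrist',o,.043,s)[:,:2]; print(cv2.minAreaRect((w*1000).astype(np.float32)))
x,e=rectfit(w,.056,.038,[.602,.332,np.radians(17)]); print(x,np.degrees(x[2]),e)
c=cloud('wrist',m>0,d,s); hi=c[c[:,2]>.088]; print(np.percentile(c[:,2],[5,30,95]),hi.mean(0),cv2.minAreaRect((hi[:,:2]*1000).astype(np.float32)))
w=p[105:222,205:295]
```

```text
((603.5053100585938, 331.7259826660156), (115.36018371582031, 74.52833557128906), 16.46917152404785)
[0.60233057 0.33138028 0.29030748] 16.633393433172024 0.0012990301636477408
[0.04260513 0.04375141 0.09643007] [0.5992865  0.33080101 0.09527693] ((601.3101196289062, 331.31549072265625), (81.58689880371094, 23.952802658081055), 17.524124145507812)
```

Run:
```python
from h import *
c=[.602,.3314]; q=down(np.radians(16.9)+np.pi/2)
ctrl.movep(c+[.12],q)
ctrl.movel(c+[.054],max_speed=.1)
s=get_state(); print(s['time'],s['tcp_pos'],s['contact_force'])
ctrl.close_gripper(force=110); ctrl.pause(.1)
s=get_state(); print(s['time'],s['width'],s['contact_force'],s['tcp_pos']); np.save('pics/sH.npy',s,allow_pickle=True); p=s['tcp_pos']
ctrl.movel([p[0],p[1],p[2]+.06],max_speed=.12); ctrl.pause(.1)
s=get_state(); print(s['time'],s['tcp_pos'],s['contact_force'],s['wrist_torque']); np.save('pics/sI.npy',s,allow_pickle=True); shot('wrist','wI')
```

```text
16.625 [0.60252866 0.33171788 0.05478978] [-0.13504677  0.03181414  0.19270091]
17.3167 0.02265304883297515 [-0.13404876 -0.7761805   4.54311705] [0.60217696 0.33163604 0.05446865]
18.0667 [0.60136897 0.33113412 0.11297532] [ 0.39609738  0.20641147 -3.54997484] [-0.02367035  0.0389708  -0.07226204]
```

View pics/wI.png

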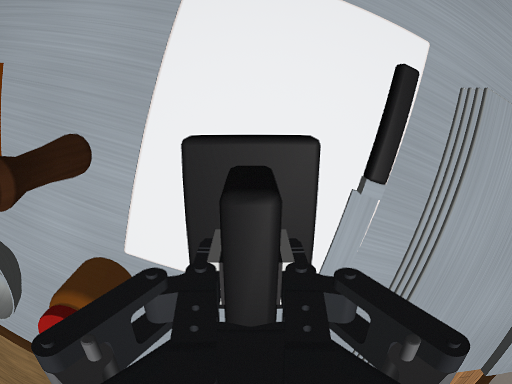

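```bash
cat > foot.py <<'E'
from h import *
def foot(img,s):
    p=cv2.imread(img); m=(p.max(2)<85).astype(np.uint8); R=quat2R(s['eef_rot'])
    zt=s['tcp_pos'][2]-.0115
    T=lambda uv:(onplane('wrist',uv,zt,s)-s['tcp_pos'])@R*1000
    for v in (155,170,190,210,230):
        row=m[v]; u=250; l=u
        while row[l-1] or row[l-2]: l-=1
        r=u
        while row[r+1] or row[r+2]: r+=1
        a,b=T([l-.5,v])[0],T([r+.5,v])[0]; print(v,l,r,'mid',np.round((a+b)/2,2),'w',np.round(b-a,2))
    for u in (200,225,250,275,300):
        v=160
        while m[v-1,u] or m[v-2,u]: v-=1
        print(u,v,np.round(T([u,v-.5]),2))
if __name__=='__main__': foot('pics/wI.png',np.load('pics/sI.npy',allow_pickle=True).item())
E
python3 foot.py
```

```text
155 182 319 mid [46.36  0.05 11.62] w [ 4.000e-02  7.422e+01 -5.000e-02]
170 183 318 mid [38.08  0.05 11.6 ] w [ 4.000e-02  7.397e+01 -4.000e-02]
190 184 316 mid [26.73 -0.23 11.57] w [ 4.000e-02  7.363e+01 -4.000e-02]
210 185 315 mid [14.94 -0.23 11.54] w [ 5.00e-02  7.41e+01 -4.00e-02]
230 187 314 mid [ 2.55  0.07 11.51] w [ 5.000e-02  7.423e+01 -5.000e-02]
200 135 [[ 57.19 -26.55  11.66]]
225 135 [[ 56.98 -13.3   11.65]]
250 135 [[56.92 -0.22 11.64]]
275 135 [[56.99 12.85 11.64]]
300 135 [[57.21 26.09 11.63]]
```

Run:
```python
from h import *
yaw=np.radians(-13.42); bx=np.array([np.cos(yaw),np.sin(yaw)]); c=np.array([.5130,-.3378])+.0016*bx; q=down(yaw+np.pi/2)
s=get_state(); p=s['tcp_pos']
ctrl.movel([p[0],p[1],.30],max_speed=.3)
ctrl.movep([*c,.30],q)
ctrl.movel([*c,.19],max_speed=.12); ctrl.pause(.2)
s=get_state(); print(s['time'],s['tcp_pos'],c,s['contact_force'],s['width']); np.save('pics/sJ.npy',s,allow_pickle=True); shot('wrist','wJ'); shot('side','siJ')
```

```text
22.55 [ 0.51484594 -0.3383879   0.19071529] [ 0.51455631 -0.33817134] [-0.3091335   0.77205222 -3.03893553] 0.02280337034323633
```

View pics/wJ.png

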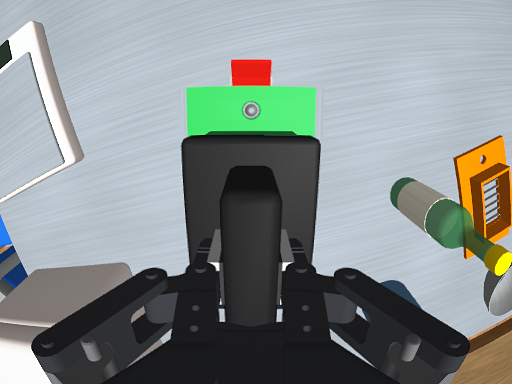

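View pics/siJ.png

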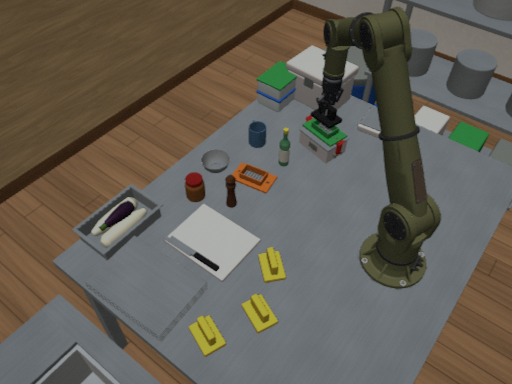

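Run:
```python
from h import *
yaw=np.radians(-13.42); bx=np.array([np.cos(yaw),np.sin(yaw)]); c=np.array([.5130,-.3378])+.0013*bx
zs=[.164,.160]+list(np.arange(.159,.1405,-.0015))
for z in zs:
    ctrl.movel([*c,z],max_speed=.05 if z>.16 else .02)
    s=get_state(); print(round(z,4),round(s['time'],2),s['tcp_pos'].round(4),s['contact_force'].round(2),s['wrist_torque'].round(2),round(s['width'],4))
    if s['contact_force'][2]>45 or (z>.1645 and s['contact_force'][2]>5): break
np.save('pics/sK.npy',s,allow_pickle=True); shot('wrist','wK')
```

```text
0.164 23.32 [ 0.5143 -0.3382  0.1639] [ 1.1  -0.1  -3.57] [-0.05  0.04  0.04] 0.0229
0.16 23.67 [ 0.5142 -0.3381  0.16  ] [-0.57 -1.07 -3.79] [ 0.04  0.01 -0.03] 0.0227
0.159 23.92 [ 0.5143 -0.3381  0.159 ] [ 0.44  0.12 -3.73] [ 0.   -0.    0.02] 0.0228
0.1575 24.17 [ 0.5146 -0.3383  0.158 ] [0.02 0.4  0.08] [ 0.02 -0.    0.02] 0.0229
0.156 24.42 [ 0.5149 -0.3386  0.1571] [-0.27  1.14  4.71] [ 0.08 -0.03  0.02] 0.0228
0.1545 24.67 [ 0.5153 -0.3389  0.1563] [-1.27  0.1   8.35] [0.19 0.02 0.08] 0.023
0.153 24.92 [ 0.5154 -0.3391  0.1556] [-1.54  1.1  14.65] [ 0.37  0.26 -0.07] 0.0229
0.1515 25.17 [ 0.5143 -0.3387  0.1529] [-2.87  1.1   8.98] [0.22 0.4  0.04] 0.023
0.15 25.42 [ 0.5139 -0.3378  0.1494] [ 0.46  0.65 -3.6 ] [0.   0.04 0.02] 0.0227
0.1485 25.67 [ 0.514  -0.3378  0.1478] [ 0.42  1.16 -4.  ] [ 0.01 -0.03  0.02] 0.0227
0.147 25.92 [ 0.5142 -0.338   0.1468] [ 1.18  0.07 -4.26] [-0.    0.04  0.03] 0.023
0.1455 26.17 [ 0.5142 -0.3381  0.1454] [-0.11  0.16 -3.71] [ 0.05 -0.05  0.  ] 0.0227
0.144 26.42 [ 0.5142 -0.338   0.1439] [ 0.27 -0.53 -4.2 ] [-0.01  0.04  0.03] 0.0225
0.1425 26.67 [ 0.5144 -0.3382  0.1434] [-2.05  1.62  5.21] [ 0.4   0.54 -0.02] 0.023
0.141 26.92 [ 0.5145 -0.3382  0.1434] [-5.42  4.4  16.97] [ 0.95  1.22 -0.01] 0.0228
```

View pics/wK.png

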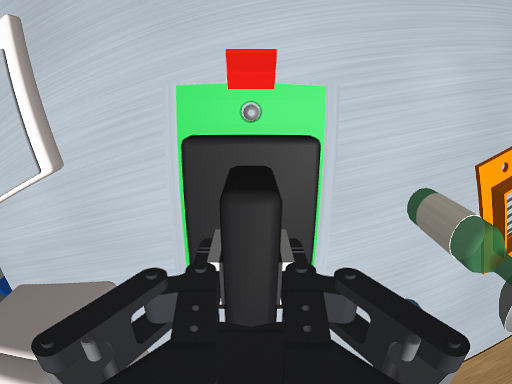

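Run:
```python
from h import *
yaw=np.radians(-13.42); bx=np.array([np.cos(yaw),np.sin(yaw)]); c=np.array([.5130,-.3378])+.0013*bx
for z in (.1395,.1385):
    ctrl.movel([*c,z],max_speed=.02)
    s=get_state(); print(z,round(s['time'],2),s['tcp_pos'].round(4),s['contact_force'].round(2),s['wrist_torque'].round(2))
    if s['contact_force'][2]>28: break
ctrl.movel([*c,.145],max_speed=.05)
ctrl.movel([*c,.30],max_speed=.2); ctrl.pause(.15)
s=get_state(); print(s['time'],s['tcp_pos'].round(4),s['contact_force']); np.save('pics/sL.npy',s,allow_pickle=True); shot('wrist','wL'); p,d=shot('side','siL')
cv2.imwrite('pics/siLz.png',cv2.resize(p[90:190,270:370],None,fx=6,fy=6,interpolation=cv2.INTER_CUBIC))
```

```text
0.1395 27.22 [ 0.5145 -0.3382  0.1433] [-8.63  7.39 27.97] [ 1.47  1.87 -0.03]
0.1385 27.47 [ 0.5145 -0.3383  0.1433] [-10.57   8.28  34.38] [1.81 2.4  0.05]
28.825 [ 0.5138 -0.3377  0.2984] [ 0.36974619  0.30967178 -4.70399082]
```

View pics/wL.png

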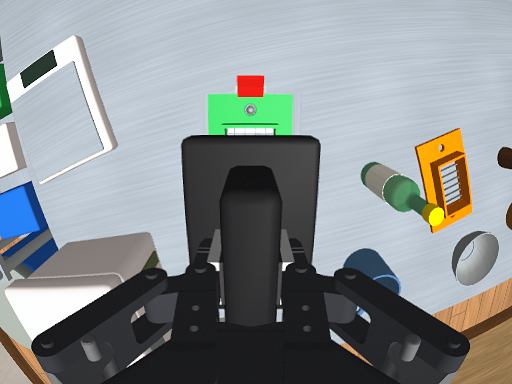

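View pics/siLz.png

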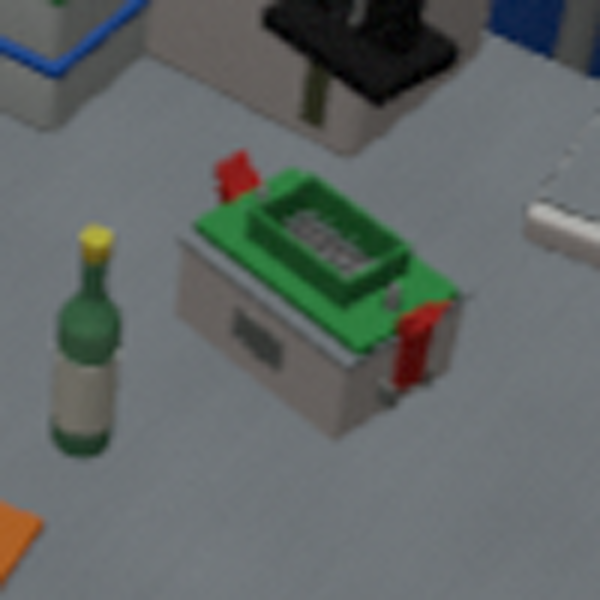

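Run:
```python
from h import *
q=down(np.radians(16.9)+np.pi/2)
ctrl.movep([.602,.3314,.30],q)
p,d=shot('top','top3'); hsv=cv2.cvtColor(p,cv2.COLOR_BGR2HSV); m=cv2.inRange(hsv,(50,120,30),(75,255,255))>0; m[:,:345]=0;m[:,425:]=0;m[:140]=0;m[240:]=0
c=cloud('top',m,d); yaw=np.radians(-13.42); R=np.array([[np.cos(yaw),np.sin(yaw)],[-np.sin(yaw),np.cos(yaw)]])
l=(c[:,:2]-[.513,-.3378])@R.T
for lo,hi in ((-.08,-.055),(.055,.08)):
    k=(l[:,0]>lo)&(l[:,0]<hi)&(abs(l[:,1])<.045); print(k.sum(),np.median(c[k,2]),c[k,2].std())
for sgn in(-1,1):
    k=(abs(l[:,0])<.075)&(l[:,1]*sgn>.037)&(l[:,1]*sgn<.046); print(k.sum(),np.median(c[k,2]))
# deck
g=np.ones_like(m); g[:]=0; g[150:230,350:420]=1; c=cloud('top',g&~m,d); l=(c[:,:2]-[.513,-.3378])@R.T; k=(abs(l[:,0])<.08)&(abs(l[:,1])>.053)&(abs(l[:,1])<.059); print('deck',k.sum(),np.median(c[k,2]))
cv2.imwrite('pics/t3z.png',cv2.resize(p[130:250,330:440],None,fx=5,fy=5,interpolation=cv2.INTER_CUBIC))
print(get_state()['time'])
```

```text
219 0.08836636701086231 0.002622538186857529
212 0.08808558190349036 0.0027635757687163717
99 0.08834130661872219
139 0.08825073334996247
deck 194 0.0804866330615942
31.375
```

View pics/t3z.png

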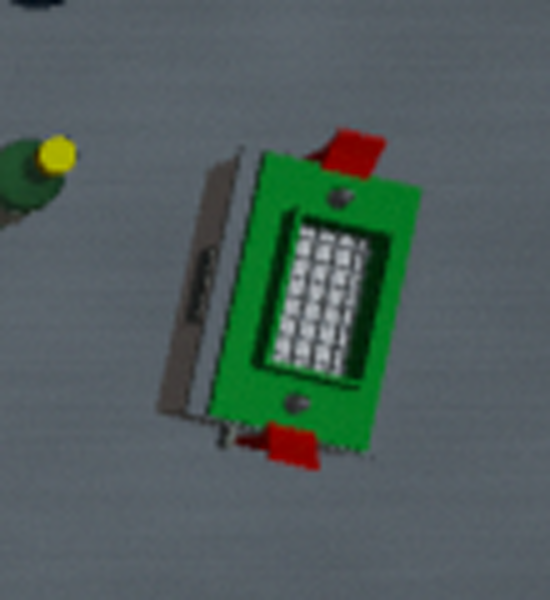

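All four plate edges read 88 mm and the deck 80 mm, so the cassette is home and level, with both red catches over its ends. Next I'll put the pusher back.

Run:
```python
from h import *
c=[.602,.3314]
ctrl.movel(c+[.075],max_speed=.15)
for z in (.062,.058,.056,.0548,.054,.0532):
    ctrl.movel(c+[z],max_speed=.03)
    s=get_state(); print(z,round(s['time'],2),s['tcp_pos'].round(4),s['contact_force'].round(2),s['wrist_torque'].round(2))
    if s['contact_force'][2]>-1.5: break
ctrl.ungrasp(); ctrl.pause(.1)
s=get_state(); p=s['tcp_pos']; print(s['width'],s['contact_force'])
ctrl.movel([p[0],p[1],.25],max_speed=.15); ctrl.pause(.2)
s=get_state(); print(s['time'],s['tcp_pos']); shot('wrist','wM')
```

```text
0.062 33.61 [0.6019 0.3314 0.0618] [ 0.44  0.86 -4.25] [ 0.03 -0.01  0.05]
0.058 33.89 [0.6018 0.3313 0.0577] [-0.03  0.01 -3.99] [ 0.   -0.01  0.02]
0.056 34.14 [0.6019 0.3314 0.0559] [-0.48  0.71 -3.08] [-0.02 -0.01 -0.01]
0.0548 34.39 [0.602  0.3314 0.0547] [ 0.19 -0.32 -3.87] [-0.01 -0.   -0.04]
0.054 34.64 [0.6021 0.3315 0.0545] [-1.35 -0.61  0.74] [-0.18  0.26  0.01]
0.08537520109583625 [0.69853804 1.0558405  0.57064929]
37.0333 [0.60178988 0.33126597 0.24926856]
```

View pics/wM.png

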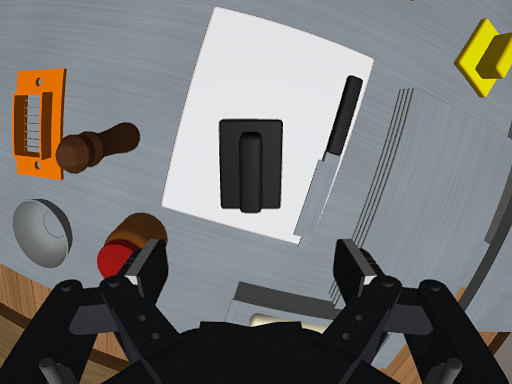

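The pusher stands on the board at (251,165) as before, with the knife, mill and orange cassette unmoved. Handing in.

Run:
```python
from h import *
print(ticket.close_job(), get_state()['time'])
```

```text
the job is handed in; nothing more can be done
the job is handed in; nothing more can be done
```

The green cassette is fitted and home on the cutter, and the black pusher is back on the cutting board. I handed the job in at about 37 s of the 72 s allowed.

**What I did**
- I laid the green cassette level over both pins. It touched the catches with its underside at about 95 mm, as expected, and I let go of it there.
- I pressed it with the black pusher. The force reached about 15 N, then dropped to nothing as the catches snapped over. I pressed on to 34 N against the deck to be sure.
- I stood the pusher back where it came from, let go and lifted the gripper clear.

**Last checks**
- **Cassette:** all four edges of the plate measured about 88 mm and the deck 80 mm, so it is home and level. Both red catches show over the plate's ends, but I judged this from pictures and depth and did not measure the catch angles.
- **Pusher:** it stands on the board, and the knife, mill and orange cassette look unmoved beside it.
- **Disagreement:** the top camera's first estimate of the cutter was about 6 mm off the wrist camera's in y. I used the wrist camera's value. Looking through the front hole confirmed the pin was aligned to within about 0.3 mm.
- **Uneven final press:** the last press against the deck showed a moment of up to 2.4 N m at the wrist, so it was not perfectly even. The cassette still measured level afterwards.

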